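Run a screw jack up firm under a prep unit

TASK

Take the short turning bar from its rest, put its round end into the holes of the jack's collar and work the collar clockwise (seen from above), drawing the bar out and setting it in again at least once on the way, until the jack's head comes up firm under the outrigger of the prep unit. Stop as soon as it is firm: do not force it so far that the brass washer under the collar is dragged round, and turn the collar with the bar only, not with the gripper. Then lay the bar back in its rest as you found it and leave the other things alone.

Things in the scene. Friction and masses are not known exactly. Their poses are not given: they have to be found in the camera images.
- jack: Fixed grey screw jack, round base 124 mm across. Origin: on its upright axis at the work surface. Over it, along its +y (and 25 mm past the axis to -y), lies the outrigger: a level steel bar 40 mm wide, underside about 130 mm high. The stainless prep unit (250 x 250 mm, 220 mm high) stands 185 mm and more from the axis at +y. The -y side and +-x are free for swinging the bar.
- collar: Steel collar on the jack, 94 mm across, 37 mm tall; origin on the axis at its underside, 49 mm above the bench, z up. Six level radial 15 mm square holes point out at 0, 60, 120, 180, 240, 300 degrees from its x axis, centre lines 18.5 mm above its origin, running from the rim (43 to 47 mm from the axis) in to the spindle (19 mm). A dark groove on its top marks each hole. About 0.15 N m turns it.
- head (a point): Centre of the flat top of the jack's round head (54 mm across), above the collar. It rises straight, 6 mm per clockwise turn of the collar, and stays where it is left. It starts 1.5 to 3 mm below the outrigger; the collar stops dead, firm, when it bears. That point is not marked and differs from run to run, 1.8 to 3.0 rad of turning from the start: feel for it.
- washer_tab (a point): Top of the small tab on the rim of the thin brass washer under the collar, 55 mm from the jack's axis. It stays still unless the firm collar is forced on, which takes over 0.5 N m about the jack's axis, three times the free turning torque; less does no harm. (A stiff grip on the handle adds a moment of its own: the free turning force at the handle may read 1 to 5 N.)
- bar: Loose steel turning bar, 150 mm long, 0.18 to 0.29 kg: dark square handle 18 x 18 x 80 mm, then a round shank 12 mm thick, 70 mm long, its last 8 mm tapered to 6 mm. Origin: middle of the handle, on the axis; +x points to the tip, 110 mm away. It lies level in its rest, a flat of the handle up, its axis 60 mm above the work surface.
- bar_tip (a point): The tip of the round end of the bar, on its axis.
- rest: Fixed black bar rest, two cradles open above. Origin: at the work surface below the place of the bar's origin; +x is the way the tip points. One cradle carries the shank 65 to 79 mm ahead of the origin (18 mm between cheeks), one the handle 27 to 39 mm behind it (25 mm between cheeks); cheeks 66 mm high. Free beside the handle's middle; base plate 8 mm thick, 70 mm wide.
- pot: Loose steel pot, 100 mm across and 75 mm high, a bystander. Origin: centre of its underside.
- jar: Loose glass jar with a white cap, 66 mm across and 95 mm high, a bystander. Origin: centre of its underside.
- carton: Loose cardboard carton 110 by 80 by 70 mm, a bystander. Origin: centre of its underside.
There are look-alikes about, which are no part of the job. What is shaped like the bar but brown is not meant.

How it is judged (in metres and radians):
On the way, in this order (a step that is already met when the one before it is completed fails the run):
1. with the bar in a hole of the collar, the head has been raised by over 0.5 mm (distance of head from where it was at the start of the episode above 0.0005 m and horizontal distance between bar_tip and jack below 0.037 m and z of bar_tip in the frame of collar between 0.01 and 0.027 m), for 0.1 s.
2. the bar is drawn out of the collar while the head is still more than 0.2 mm short of firm (horizontal distance between bar_tip and jack above 0.05 m and z of head in the frame of jack below 0.1298 m), for 0.1 s.
3. the bar is in a hole again and the head is firm under the outrigger (z of head in the frame of jack above 0.12993 m and horizontal distance between bar_tip and jack below 0.037 m and z of bar_tip in the frame of collar between 0.01 and 0.027 m), for 0.1 s.
At the end, for the whole second after the job is handed in: The head stands firm under the outrigger (less than 0.07 mm of its travel left), the washer's tab has moved less than 2 mm, and the bar lies at rest in its rest, its middle and tip within 15 mm of where they were at the start (z of head in the frame of jack above 0.12993 m and distance of washer_tab from where it was at the start of the episode below 0.002 m and distance of each of bar, bar_tip from where it was at the start of the episode below 0.015 m and linear speed of bar below 0.02 m/s); the robot touches nothing.
It fails at once if the brass washer is dragged round by over 2 mm at its tab (collar forced past firm) (distance of washer_tab from where it was at the start of the episode above 0.002 m).
It fails at once if the fingers push the collar with over 10 N (contact force between the fingers and collar above 10 N).
It fails at once if the pot is moved by over 30 mm (distance of pot from where it was at the start of the episode above 0.03 m).
It fails at once if the jar is moved by over 30 mm (distance of jar from where it was at the start of the episode above 0.03 m).
It fails at once if the carton is moved by over 30 mm (distance of carton from where it was at the start of the episode above 0.03 m).
It also fails if it takes over 72 s, if anything falls off the work surface, if the arm or the gripper's body presses on something with over 40 N, if the wrist force passes 120 N, or if a joint passes its speed limit or range.

ROBOT

A 6-joint arm with a two-finger parallel gripper is mounted at the origin on the work surface. World frame = base frame: x ahead of the robot, y to its left, z up, the work surface at z = 0. Lengths are in m, angles in degrees, forces in N, time in s.
With the tool pointing down it reaches from about 0.4 to 0.825 m from the base axis. Payload 7 kg.
Tool frame: the origin (TCP) lies midway between the tips of the shut fingers; the grasp point (between the pads) lies 19 mm behind it (ctrl.grip_point_offset is the distance from the TCP to the grasp point, in m); x points along the fingers, y is the direction in which the jaws open and shut, and the axes are right-handed (so a half turn about x gives the same grasp; the last joint's range is limited). The gripper opens to 88 mm and grips with 3 to 60 N. Pads are 19 mm wide; open, the fingers measure 130 mm over their backs; the gripper's body (78 mm by 193 mm) begins 47 mm behind the grasp point.
Start: joints at [81.767, 20.546, 0.682, 0, -70.136, -16.507], TCP at [0.282, 0.613, 0.227] pointing down, gripper open.
Joint ranges: [-176.03, 176.03], [-82.01, 121.73], [-58.28, 71.71], [-173.87, 95.51], [-174.79, -0.11], [-173.66, 173.66]. Speed limits (degrees/s): [136.94, 136.94, 172.46, 180, 180, 180].

INTERFACE

Orientations are given as a 3x3 rotation matrix whose columns are the frame's x, y, z axes.
In Python, from station import ctrl gives the robot as it stands. The module is installed in compiled form; this text tells all that it offers. Calls block until the motion is done:
- ctrl.move_pose(position, orientation): joint-space move of the TCP to a pose.
- ctrl.move_l(position, feed=0.15, frame=None): straight line of the TCP; frame=None keeps the orientation; feed is the mean speed in m/s.
- ctrl.goto_joints(angles): joint-space move.
- ctrl.move_gripper(opening): finger opening in m; the grip force is fixed at half the most; returns when the fingers have stopped.
- ctrl.wait(seconds).
- ctrl.inverse_kinematics(position, orientation): joint angles nearest the present ones, or None.
- ctrl.capture(name): name is "scene" or "top"; returns the picture (480x640x3 uint8, red, green, blue); there is no depth.
- ctrl.camera_info(name): a dict with "camera_matrix" (3x3 intrinsics, pixels), "R" (3x3) and "t" (3): a world point X has camera coordinates R X + t. Camera axes: x right, y down, z forward; pixel columns grow to the right and rows downward; lengths in m; the calibration is good to about 2 mm. A picture is of the moment at which its call begins. camera_info takes no time and is no camera call.
A pose or a line that the arm cannot do raises ctrl.IKError and nothing moves.
- ctrl.hand_in(): hands the job in, once; it reports no verdict.
Trained networks look in the newest picture that a camera, given by its name, has taken for a name from the list of things; names that differ only in an ending like _2 or _b are one class to them, and where a whole thing is asked for, a point or a joint stands for the part that bears it (a point fixed in the world has none). Each returns a list of dicts, best first, with "p" (0 to 1); they miss things now and then, are a little off and sometimes report something else, mostly with a low value. They report only what shows in the picture. A call takes as long as a camera call. They do not tell look-alikes from the thing itself.
- ctrl.outline_of(camera, name): "pixels" (480x640 bool, what is visible of it) and "box" ([left, top, right, bottom] in pixels, round what is visible of it).
- ctrl.landmark_of(camera, name): "location" ([column, row] in pixels: a listed point, or the origin of a listed thing).
Readings, each from a call of its own:
- ctrl.current_t(): time.
- ctrl.current_joint_positions(): joint angles.
- ctrl.current_qvel(): joint speeds.
- ctrl.current_joint_efforts(): joint torques, N m.
- ctrl.current_tool_pos(): TCP position.
- ctrl.current_tcp_rot(): TCP orientation.
- ctrl.current_force(): force on the tool from outside, world axes, zero at the start.
- ctrl.current_ft_torque(): the same for the moment, N m.
- ctrl.current_grip_width(): finger opening in m.
Only numpy, scipy, OpenCV 4.12 (cv2) and the standard library are available. Lean on these libraries where they do the work, as an engineer would, in place of code of your own. Each camera call takes 0.05 s, during which the arm holds its last target. There are 200 camera calls.

## Working session

There is one attempt and no reset: what is moved stays moved. The work goes in short steps, each a Python script; the robot and the scene stay as the last script left them, time stands still between calls to the robot, and variables do not carry over. Pictures are saved under pics/ and viewed, about 8 in all and at most 12, crops included, and the job is handed in when it is done.

```bash
mkdir -p pics; python3 - <<'E'
from station import ctrl
import cv2,numpy as np
for n in ("scene","top"):
    im=ctrl.capture(n); cv2.imwrite(f"pics/{n}0.png",im[:,:,::-1])
    ci=ctrl.camera_info(n); print(n,ci["camera_matrix"].round(1).tolist(),ci["R"].round(3).tolist(),ci["t"].round(3).tolist())
    for th in ("jack","collar","head","washer_tab","bar","bar_tip","rest","pot","jar","carton"):
        print(th,[(round(d["p"],2),np.round(d["location"],1).tolist()) for d in ctrl.landmark_of(n,th)[:3]])
print(ctrl.current_t(),ctrl.current_tcp_rot().round(3).tolist())
E
```

```text
scene [[445.4, 0.0, 315.5], [0.0, 445.4, 240.5], [0.0, 0.0, 1.0]] [[-0.839, 0.544, -0.006], [0.293, 0.443, -0.847], [-0.458, -0.712, -0.531]] [0.599, 0.026, 0.944]
jack [(0.98, [457.8, 407.8])]
collar [(0.63, [466.7, 382.4])]
head [(0.62, [475.8, 339.0])]
washer_tab [(0.9, [428.8, 395.3])]
bar [(0.6, [294.9, 232.3]), (0.56, [340.7, 328.1])]
bar_tip [(0.91, [276.9, 339.7]), (0.89, [314.1, 262.1])]
rest [(0.74, [299.0, 257.1])]
pot [(0.63, [207.0, 308.0])]
jar [(0.63, [243.3, 219.2])]
carton [(0.91, [306.8, 210.9])]
top [[479.0, 0.0, 325.7], [0.0, 479.0, 231.2], [0.0, 0.0, 1.0]] [[-0.017, -1.0, -0.004], [-0.995, 0.017, -0.094], [0.094, 0.002, -0.996]] [-0.212, 0.581, 0.982]
jack [(0.84, [176.7, 251.7]), (0.57, [177.9, 222.7])]
collar [(0.71, [170.6, 245.7])]
head [(0.52, [155.9, 250.8])]
washer_tab [(0.59, [175.6, 222.6]), (0.26, [328.7, 235.4])]
bar [(0.94, [383.1, 247.5]), (0.66, [275.3, 226.0])]
bar_tip [(0.87, [288.3, 176.8]), (0.78, [328.5, 237.5]), (0.26, [384.8, 247.5])]
rest [(0.69, [382.6, 249.5])]
pot [(0.97, [354.2, 151.8])]
jar [(0.85, [476.9, 231.9])]
carton [(0.57, [460.3, 306.1])]
1.1 [[-0.0, -0.419, -0.908], [-0.0, -0.908, 0.419], [-1.0, 0.0, 0.0]]
```

View pics/scene0.png

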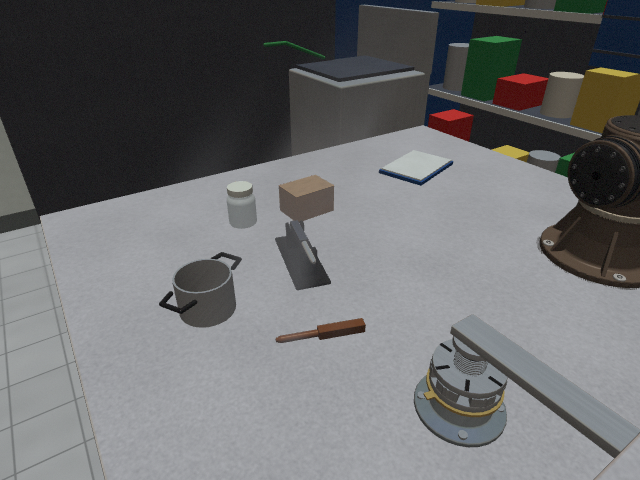

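View pics/top0.png

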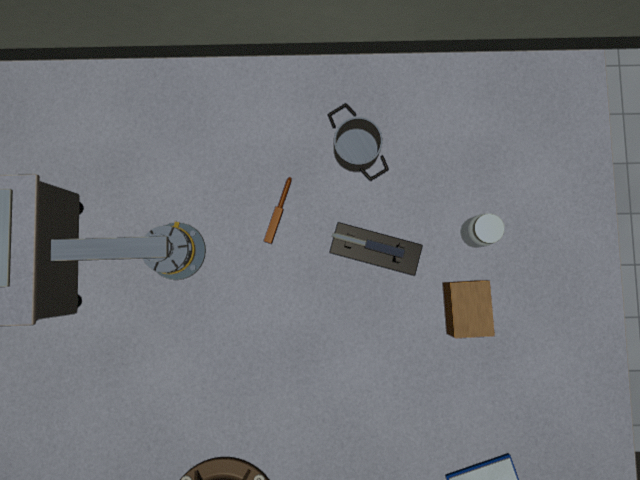

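The scene view shows the bar in its black rest at (300,245), the brown decoy at (320,330) and the jack at (465,390). In the top view they are at (380,247), (277,212) and (177,250), with the outrigger running left to the unit. I'll locate them metrically and zoom in on the collar.

```bash
cat > h.py <<'E'
from station import ctrl
import cv2,numpy as np
CI={n:ctrl.camera_info(n) for n in("scene","top")}
def back(n,px,z):
    c=CI[n];R,t=c["R"],c["t"];o=-R.T@t
    d=R.T@np.linalg.inv(c["camera_matrix"])@np.r_[px,1.]
    return o+d*(z-o[2])/d[2]
def proj(n,X):
    c=CI[n];p=c["camera_matrix"]@(c["R"]@np.asarray(X,float)+c["t"]);return p[:2]/p[2]
def tri(a,b):
    A=[];B=[]
    for n,px in(("scene",a),("top",b)):
        c=CI[n];R,t=c["R"],c["t"];o=-R.T@t;d=R.T@np.linalg.inv(c["camera_matrix"])@np.r_[px,1.];d/=np.linalg.norm(d)
        P=np.eye(3)-np.outer(d,d);A.append(P);B.append(P@o)
    return np.linalg.solve(sum(A),sum(B))
E
python3 - <<'E'
from h import *
r=lambda x:np.round(x,4).tolist()
print("jack",r(back("scene",(457.8,407.8),0)),r(back("top",(176.7,251.7),0)))
print("tab",r(back("scene",(428.8,395.3),.049)),r(back("top",(175.6,222.6),.049)))
print("bar",r(back("top",(383.1,247.5),.06)),r(back("scene",(294.9,232.3),.06)),r(tri((294.9,232.3),(383.1,247.5))))
print("tip",r(back("scene",(314.1,262.1),.06)),r(back("top",(328.5,237.5),.06)))
print("rest",r(back("scene",(299,257.1),0)),r(back("top",(382.6,249.5),0)))
for n,p in(("pot",(354.2,151.8)),("jar",(476.9,231.9)),("carton",(460.3,306.1))): print(n,r(back("top",p,0)))
print("outrigger edges z~.15",[r(back("top",p,.15)) for p in((55,239.5),(165,237.5),(55,261),(167,259.5))])
s=cv2.imread("pics/scene0.png");t=cv2.imread("pics/top0.png")
a=cv2.resize(s[320:445,405:520],None,fx=4.8,fy=4.8,interpolation=cv2.INTER_CUBIC)
b=cv2.resize(t[215:285,135:215],None,fx=6,fy=6,interpolation=cv2.INTER_CUBIC)
cv2.imwrite("pics/jk_s.png",a)
cv2.imwrite("pics/jk_t.png",b)
im=t[210:285,320:430];cv2.imwrite("pics/rest_t.png",cv2.resize(im,None,fx=6,fy=6,interpolation=cv2.INTER_CUBIC))
E
```

```text
jack [0.5462, 0.1043, 0.0] [0.5412, 0.1001, 0.0]
tab [0.5984, 0.092, 0.049] [0.5986, 0.0877, 0.049]
bar [0.5392, -0.338, 0.06] [0.5427, -0.341, 0.06] [0.5411, -0.3392, 0.0601]
tip [0.5675, -0.2305, 0.06] [0.5615, -0.2275, 0.06]
rest [0.5378, -0.336, 0.0] [0.5385, -0.3438, 0.0]
pot [0.7542, -0.2874, 0.0]
jar [0.5731, -0.5484, 0.0]
carton [0.4151, -0.5058, 0.0]
outrigger edges z~.15 [[0.559, 0.2785, 0.15], [0.5593, 0.0749, 0.15], [0.5192, 0.277, 0.15], [0.5186, 0.0706, 0.15]]
```

View pics/jk_s.png

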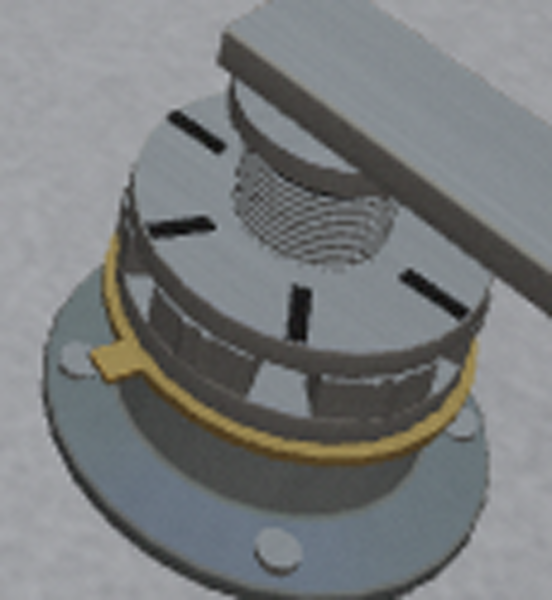

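View pics/jk_t.png

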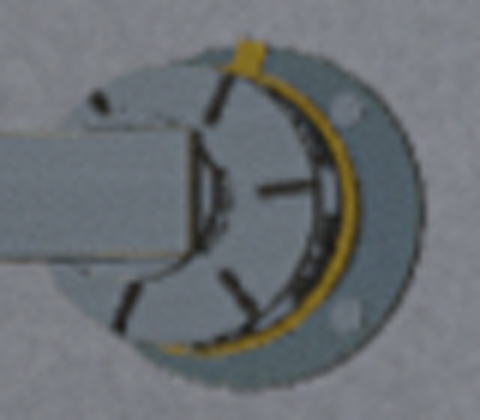

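View pics/rest_t.png

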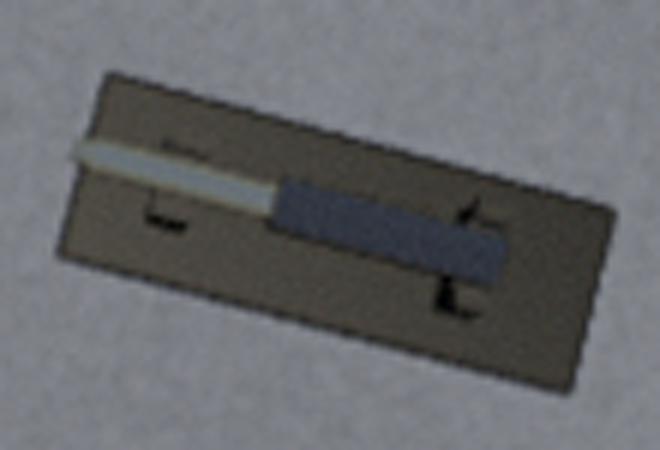

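In the scene crop the collar's grooves show at crop (195,132), (180,226), (300,313) and (434,294). In the top crop they are at (220,101), (287,187), (240,295) and (127,308), with one pointing almost to world -y. The bar and rest axis lean about 14.5° in the top image. Next I'll fit the jack axis, collar angle and bar yaw, and check the IK.

```bash
cat >> h.py <<'E'
def RT(deg):
    a=np.radians(deg);c,s=np.cos(a),np.sin(a)
    return np.array([[0,-s,c],[0,c,s],[-1,0,0]],float)
E
python3 - <<'E'
from h import *
from scipy.optimize import least_squares
S=lambda x,y:(405+x/4.8,320+y/4.8); T=lambda x,y:(135+x/6,215+y/6)
gs=[[(167,115),(223,150)],[(147,230),(213,223)],[(302,287),(298,340)],[(403,273),(465,315)]]
gt=[[(228,80),(212,122)],[(260,190),(315,183)],[(223,272),(257,318)],[(135,287),(118,330)]]
for n,f,g in(("scene",S,gs),("top",T,gt)):
    P=np.array([[back(n,f(*q),.086)[:2] for q in l] for l in g])
    def res(v):
        d=P-v[:2];o=[]
        for l in d:
            m=l.mean(0);k=round((np.degrees(np.arctan2(m[1],m[0]))-v[2])/60)
            a=np.radians(v[2]+60*k)
            o+=list(l@[-np.sin(a),np.cos(a)])
        return o
    best=min((least_squares(res,[.542,.101,a]) for a in(-83,-75,-90)),key=lambda s:s.cost)
    print(n,best.x.round(4),np.round(np.array(best.fun)*1e3,1),np.linalg.norm(P-best.x[:2],axis=2).round(4).tolist())
Q=lambda x,y:(320+x/6,210+y/6)
for z,a,b in((.069,(285,183),(505,235)),(.069,(277,220),(500,280)),(.008,(105,72),(612,210)),(.008,(60,257),(570,393)),(.06,(77,150),(275,198))):
    p,q=back("top",Q(*a),z),back("top",Q(*b),z);d=p-q;print("yaw",np.degrees(np.arctan2(d[1],d[0])).round(2),((p+q)/2).round(4))
print("rest plate centre",back("top",np.mean([Q(105,72),Q(612,210),Q(60,257),Q(570,393)],0),.008).round(4))
print("handle ends mid top",back("top",Q(393,230),.069).round(4))
b=ctrl.outline_of("top","bar");print([(round(x["p"],2),np.round(x["box"]).tolist()) for x in b])
J=np.array([.542,.1015])
print(ctrl.inverse_kinematics([.541,-.339,.041],RT(75.5)).__repr__())
for phi in(-15,-23,-60,-90,-120,-140):
    u=np.array([np.cos(np.radians(phi)),np.sin(np.radians(phi))])
    for r in(.137,.2):
        q=ctrl.inverse_kinematics([*(J+r*u),.0485],RT(phi+180)); print(phi,r,None if q is None else np.round(q,0))
E
```

```text
scene [  0.5442   0.1035 -83.0831] [ 0.6 -0.3 -0.7  0.1  0.2  0.4 -0.2 -0.2] [[0.0459, 0.0277], [0.0456, 0.0274], [0.028, 0.0457], [0.0284, 0.0461]]
top [  0.5426   0.0984 -83.5531] [ 0.2 -0.7  0.4  0.4 -0.4 -0.3 -0.2  0.5] [[0.0439, 0.0291], [0.0287, 0.0469], [0.0285, 0.0476], [0.0302, 0.0452]]
yaw 75.67 [ 0.544  -0.3425  0.069 ]
yaw 73.92 [ 0.5303 -0.34    0.069 ]
yaw 73.7 [ 0.5725 -0.3375  0.008 ]
yaw 74.1 [ 0.5072 -0.3203  0.008 ]
yaw 75.35 [ 0.5577 -0.2698  0.06  ]
rest plate centre [ 0.5397 -0.3291  0.008 ]
handle ends mid top [ 0.537  -0.3417  0.069 ]
[(0.82, [334.0, 232.0, 404.0, 256.0]), (0.66, [264.0, 179.0, 293.0, 245.0])]
array([-14.58907514,  26.73980362, -16.40381221,   0.        ,
       -46.85638417,   0.08907514])
-15 0.137 [ 22.  29. -11.   0. -50.  53.]
-15 0.2 [ 19.  34.  -2.   0. -54.  56.]
-23 0.137 [ 21.  29. -12.   0. -50.  46.]
-23 0.2 [ 17.  33.  -3.   0. -53.  50.]
-60 0.137 [ 17.  24. -20.   0. -46.  13.]
-60 0.2 [ 11.  27. -15.   0. -48.  19.]
-90 0.137 [ 17.  19. -29.   0. -43. -17.]
-90 0.2 [ 10.  19. -28.   0. -43. -10.]
-120 0.137 [ 22.  13. -37.   0. -39. -52.]
-120 0.2 [ 16.  11. -40.   0. -39. -46.]
-140 0.137 [ 28.  10. -42.   0. -38. -78.]
-140 0.2 [ 25.   6. -47.   0. -37. -75.]
```

```bash
python3 - <<'E'
from h import *
ctrl.move_l([.282,.613,.40],feed=.3)
g=np.array([.5405,-.339]);R=RT(74.5)
ctrl.move_pose([*g,.34],R)
ctrl.move_l([*g,.12],feed=.3)
for n in("scene","top"): cv2.imwrite(f"pics/{n}1.png",ctrl.capture(n)[:,:,::-1])
ctrl.move_l([*g,.041],feed=.12)
f0=ctrl.current_force()
ctrl.move_gripper(.0); print("w",ctrl.current_grip_width(),ctrl.current_tool_pos(),f0,ctrl.current_force())
ctrl.move_l([*g,.13],feed=.15); print("w",ctrl.current_grip_width(),ctrl.current_force(),ctrl.current_ft_torque(),ctrl.current_t())
for n in("scene","top"):
    im=ctrl.capture(n); cv2.imwrite(f"pics/{n}2.png",im[:,:,::-1])
    for th in("bar","bar_tip"): print(n,th,[(round(d["p"],2),np.round(d["location"],1).tolist()) for d in ctrl.landmark_of(n,th)[:3]])
tip=[*(g+.1*np.array([np.cos(np.radians(74.5)),np.sin(np.radians(74.5))])),.149]
print(proj("scene",tip),proj("top",tip))
E
```

```text
w 0.017887654357872297 [ 0.5402113  -0.33898273  0.0409265 ] [0.77510031 0.591929   0.08784834] [-0.71678259 -0.24869702  1.02742391]
w 0.017466487774637628 [-0.02128815  0.48139121 -3.58369304] [ 0.08197921 -0.03420682  0.01987763] 8.95
scene bar [(0.71, [340.7, 325.3]), (0.67, [292.3, 194.1])]
scene bar_tip [(0.78, [275.7, 337.7]), (0.69, [314.3, 220.3])]
top bar []
top bar_tip []
[310.07059668 216.82894859] [336.70468153 230.36501896]
```

```bash
cat >> h.py <<'E'
J=np.array([.5433,.101])
def pose(phi,r,dyaw=0,z=.0485):
    a=np.radians(phi);return [*(J+r*np.array([np.cos(a),np.sin(a)])),z],RT(phi+180+dyaw)
def ml(phi,r,feed=.15,z=.0485,dyaw=0):
    p,R=pose(phi,r,dyaw,z);ctrl.move_l(p,feed=feed,frame=R)
def tq():
    F=ctrl.current_force();M=ctrl.current_ft_torque();d=ctrl.current_tool_pos()[:2]-J
    return M[2]+d[0]*F[1]-d[1]*F[0],F,M
E
python3 - <<'E'
from h import *
p,R=pose(-23.3,.19,z=.13);ctrl.move_pose(p,R)
ml(-23.3,.185,z=.0485)
print(ctrl.current_tool_pos(),tq(),ctrl.current_t())
out=[]
for n in("scene","top"):
    im=ctrl.capture(n); cv2.imwrite(f"pics/{n}3.png",im[:,:,::-1])
    for th in("bar_tip","collar","jack"): print(n,th,[(round(d["p"],2),np.round(d["location"],1).tolist()) for d in ctrl.landmark_of(n,th)[:3]])
    u=np.array([np.cos(np.radians(-23.3)),np.sin(np.radians(-23.3))])
    print(proj(n,[*(J+.075*u),.0675]))
    c=im[320:445,370:520] if n=="scene" else im[165:290,130:280]
    out.append(cv2.resize(c[:,:150,::-1],None,fx=4 if n=="scene" else 4,fy=4,interpolation=cv2.INTER_CUBIC))
cv2.imwrite("pics/a_s.png",out[0]);cv2.imwrite("pics/a_t.png",out[1])
E
```

```text
[0.71397418 0.02739058 0.04936771] (np.float64(-0.023194715765074432), array([ 0.17454203, -0.18268587, -1.54887581]), array([ 0.02163005, -0.12066133, -0.00486289])) 11.4417
scene bar_tip [(0.64, [457.1, 407.8]), (0.58, [412.7, 377.3]), (0.55, [277.2, 339.3])]
scene collar [(0.77, [465.1, 384.5])]
scene jack [(0.75, [460.4, 405.1])]
[411.37377504 379.64867112]
top bar_tip [(0.59, [181.3, 214.8]), (0.58, [290.2, 174.3]), (0.52, [383.3, 249.5])]
top collar [(0.88, [167.7, 245.2])]
top jack [(0.77, [175.9, 253.0])]
[180.87969797 214.77972212]
```

View pics/a_s.png

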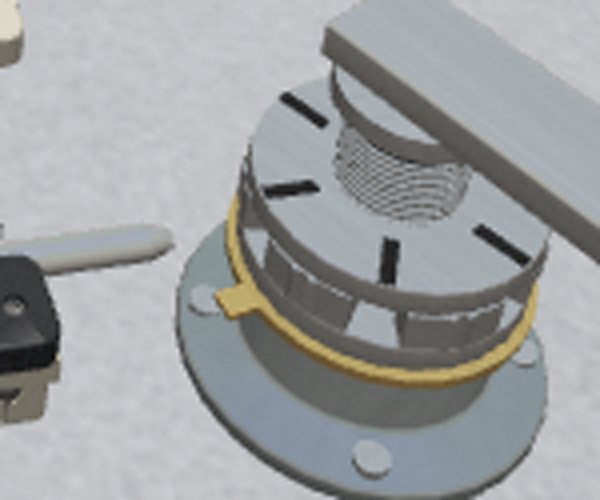

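View pics/a_t.png

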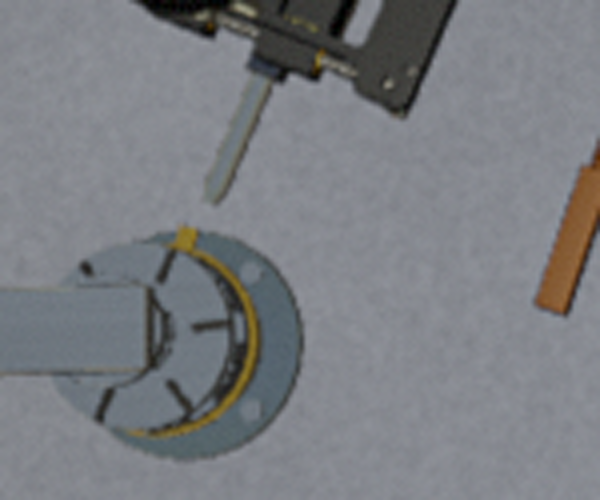

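Both views show the bar held level with its tip just short of the -23° hole: crop (173,241) in scene, (212,202) in top. I'll measure the lateral offset relative to each view's own collar fit, then insert under force watch.

```bash
python3 - <<'E'
from h import *
a=np.radians(-23.3);u=np.array([np.cos(a),np.sin(a)]);v=np.array([-u[1],u[0]])
for n,px,j in(("scene",(370+173/4,320+241/4),(.5442,.1035)),("top",(130+212/4,165+202/4),(.5426,.0984))):
    d=back(n,px,.0675)[:2]-j; print(n,"radial",d@u,"lateral",d@v)
print(ctrl.current_tool_pos())
for r in(.170,.160,.155,.150,.145,.141,.137):
    ml(-23.3,r,feed=.06); t,F,M=tq(); print(r,round(t,3),F.round(1),M.round(2),ctrl.current_tool_pos().round(4))
    if np.linalg.norm(F[:2])>8: print("stop");break
print(ctrl.current_t(),ctrl.current_grip_width())
im=ctrl.capture("top"); cv2.imwrite("pics/top4.png",im[:,:,::-1]);im=ctrl.capture("scene"); cv2.imwrite("pics/scene4.png",im[:,:,::-1])
E
```

```text
scene radial 0.07311687582987428 lateral -0.0013028106497477196
top radial 0.07490439885048439 lateral -0.001920032888895668
[0.71345495 0.02792596 0.04907575]
0.17 0.013 [ 0.4 -0.4 -1.7] [-0.08 -0.08  0.04] [0.6991 0.0341 0.0488]
0.16 -0.018 [-0.4 -0.2 -2.3] [-0.05 -0.06  0.03] [0.6899 0.0379 0.0486]
0.155 -0.05 [ 0.1  0.1 -2.9] [ 0.02 -0.11 -0.07] [0.6855 0.0398 0.0485]
0.15 0.071 [ 0.2  0.4 -2.7] [-0.04 -0.07  0.  ] [0.6808 0.0418 0.0485]
0.145 0.087 [-0.   1.2 -2.6] [ 0.21 -0.06 -0.06] [0.6762 0.0439 0.0486]
0.141 0.003 [-0.8  1.3 -3. ] [ 0.35  0.05 -0.13] [0.6726 0.0454 0.0485]
0.137 0.195 [ 0.2  2.3 -3.6] [ 0.47 -0.03 -0.11] [0.6689 0.047  0.0485]
13.8083 0.017841231692172957
```

```bash
sed -i 's/^J=.*/J=np.array([.5440,.1025])/' h.py; python3 - <<'E'
from h import *
phi=-23.3
while phi>-92:
    phi=max(phi-6,-92); ml(phi,.137,feed=.06)
    t,F,M=tq(); print(round(phi,1),round(t,3),F.round(1),M.round(2),round(ctrl.current_t(),2))
    if t>.45 or np.linalg.norm(F[:2])>12: print("STOP");break
out=[]
for n in("scene","top"):
    im=ctrl.capture(n); cv2.imwrite(f"pics/{n}5.png",im[:,:,::-1])
    c=im[320:445,370:520] if n=="scene" else im[195:320,130:280]
    out.append(cv2.resize(c[:,:,::-1],None,fx=2.6,fy=2.6,interpolation=cv2.INTER_CUBIC))
cv2.imwrite("pics/b.png",np.hstack(out));print(ctrl.current_t())
E
```

```text
-29.3 0.216 [ 2.   3.7 -3.9] [ 1.03 -0.56 -0.36] 14.27
-35.3 0.175 [ 2.6  1.9 -3.3] [ 0.71 -0.83 -0.24] 14.66
-41.3 0.195 [ 3.3  0.9 -2.4] [ 0.4  -1.05 -0.2 ] 15.05
-47.3 -0.023 [ 2.4 -0.  -2.4] [ 0.23 -1.02 -0.26] 15.44
-53.3 -0.02 [ 1.3  1.1 -2.7] [ 0.27 -0.89 -0.25] 15.83
-59.3 0.144 [ 2.3  1.5 -4. ] [ 0.36 -0.85 -0.23] 16.23
-65.3 0.115 [ 2.2  0.8 -2.1] [ 0.41 -0.82 -0.2 ] 16.62
-71.3 0.217 [ 2.9  1.5 -3.3] [ 0.42 -0.79 -0.23] 17.01
-77.3 0.257 [ 2.9  1.5 -3.1] [ 0.62 -0.81 -0.18] 17.4
-83.3 0.181 [ 2.9  1.3 -2.8] [ 0.59 -0.83 -0.23] 17.79
-89.3 0.049 [ 2.3  1.3 -3.7] [ 0.5  -0.92 -0.27] 18.18
-92 0.183 [ 3.4  0.2 -3.9] [ 0.25 -1.15 -0.29] 18.44
18.5417
```

View pics/b.png

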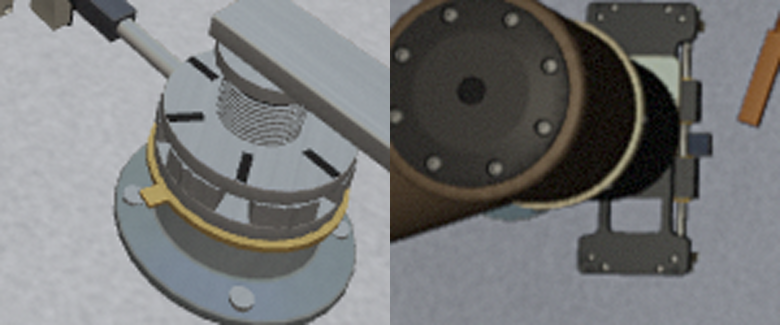

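The picture shows the bar set in the hole at the upper left, the collar turned and the washer tab unmoved. Free torque is about 0.15 N m. I'll withdraw, re-fit the grooves and set the bar in the next hole.

```bash
python3 - <<'E'
from h import *
S=lambda q:(370+q[0]/2.6,320+q[1]/2.6)
A=[]
for a,b in([(190,58),(215,80)],[(167,117),(203,117)],[(248,153),(241,180)],[(303,152),(338,178)]):
    m=(back("scene",S(a),.086)+back("scene",S(b),.086))[:2]/2-[.5442,.1035]
    A.append(np.degrees(np.arctan2(m[1],m[0])))
print("grooves",np.round(A,1)); A=np.array(A); res=(A+92+30)%60-30; lag=np.median(res);print("lag",res.round(1))
if abs(lag)>7: raise SystemExit
h=-32+lag
ml(-92,.185,feed=.12)
t,F,M=tq();print("out",F.round(1),ctrl.current_grip_width())
for p in(-72,-52,h): ml(p,.185,feed=.2)
for r in(.165,.155,.150,.145,.141,.137):
    ml(h,r,feed=.08); t,F,M=tq(); print(r,round(t,3),F.round(1),M.round(2))
    if np.linalg.norm(F[:2])>8: print("stop");break
print(h,ctrl.current_t(),ctrl.current_tool_pos(),ctrl.current_grip_width())
E
```

```text
grooves [-89.1 -29.3  31.   88.9]
lag [2.9 2.7 3.  0.9]
out [ 0.1 -0.6 -2.7] 0.017364691383131913
0.165 0.181 [ 0.8  1.1 -2.8] [-0.04 -0.1  -0.04]
0.155 0.122 [ 1.2  0.2 -2.3] [-0.07 -0.11 -0.  ]
0.15 0.062 [ 0.2  0.1 -3.4] [ 0.01 -0.07  0.04]
0.145 0.072 [ 0.2  0.3 -1.9] [-0.04 -0.09  0.02]
0.141 -0.021 [ 0.8 -0.8 -2.6] [-0.01 -0.02  0.03]
0.137 0.033 [ 0.3  0.1 -2.4] [ 0.03 -0.05 -0.  ]
-29.215126829234855 22.3167 [0.66334512 0.03574176 0.04852952] 0.01775380354474546
```

```bash
cat >> h.py <<'E'
def tqm(n):
    L=[]
    for _ in range(n): ctrl.wait(.02); L.append(tq()[0])
    return np.mean(L),np.std(L)
E
python3 - <<'E'
from h import *
phi=-29.2;L=[]
while phi>-62:
    phi=max(phi-5.5,-62); ml(phi,.137,feed=.06); m,s=tqm(4); print(round(phi,1),m.round(3),s.round(3),round(ctrl.current_t(),2))
    if m>.4: raise SystemExit("early")
while phi>-142 and ctrl.current_t()<56:
    phi-=.7; ml(phi,.137,feed=.03); m,s=tqm(3)
    if m>.3: m,s=tqm(6)
    L.append((round(phi,1),round(float(m),3)))
    if m>.34: print("FIRM",phi,m,s);break
print(L,ctrl.current_t(),tq())
E
```

```text
-34.7 0.142 0.035 22.75
-40.2 0.131 0.026 23.18
-45.7 0.079 0.024 23.62
-51.2 0.153 0.067 24.05
-56.7 0.145 0.021 24.48
-62 0.161 0.034 24.91
FIRM -83.00000000000009 0.34341508196393883 0.10333893459655805
[(-62.7, 0.15), (-63.4, 0.151), (-64.1, 0.184), (-64.8, 0.114), (-65.5, 0.202), (-66.2, 0.187), (-66.9, 0.172), (-67.6, 0.274), (-68.3, 0.214), (-69.0, 0.058), (-69.7, 0.132), (-70.4, 0.146), (-71.1, 0.093), (-71.8, 0.171), (-72.5, 0.173), (-73.2, 0.123), (-73.9, 0.223), (-74.6, 0.177), (-75.3, 0.201), (-76.0, 0.129), (-76.7, 0.198), (-77.4, 0.202), (-78.1, 0.225), (-78.8, 0.274), (-79.5, 0.227), (-80.2, 0.295), (-80.9, 0.287), (-81.6, 0.296), (-82.3, 0.292), (-83.0, 0.343)] 34.2083 (np.float64(0.38250188664050955), array([ 8.54770308, -2.0694411 , -3.48872565]), array([-0.8843667 , -3.09229577, -0.74201464]))
```

```bash
python3 - <<'E'
from h import *
print(tqm(10)); phi=-83.
for _ in range(2):
    phi-=.7; ml(phi,.137,feed=.03); m,s=tqm(10); print(phi,m,s,tq()[1].round(1))
    if m>.41:break
out=[]
im=ctrl.capture("scene"); cv2.imwrite("pics/scene6.png",im[:,:,::-1])
cv2.imwrite("pics/c.png",cv2.resize(im[310:445,370:520,::-1],None,fx=4,fy=4,interpolation=cv2.INTER_CUBIC));print(ctrl.current_t())
E
```

```text
(np.float64(0.33320144372741606), np.float64(0.06782236454582725))
-83.7 0.3307569816168113 0.04839388625553295 [ 8.  -3.2 -2.8]
-84.4 0.32286315582714914 0.06819203112254564 [ 8.7 -3.  -2.8]
35.2583
```

View pics/c.png

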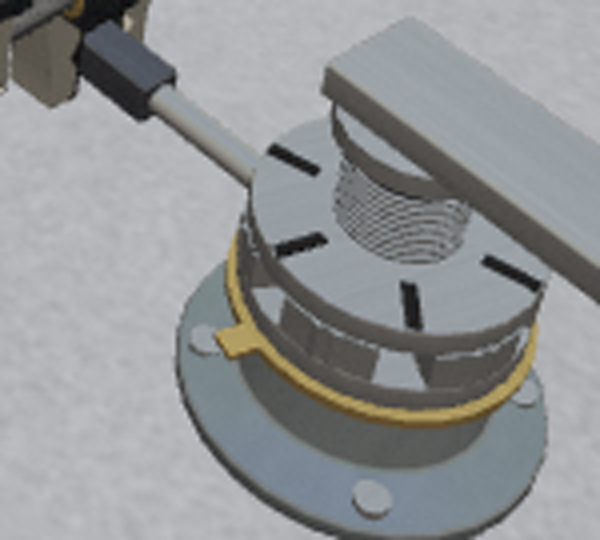

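```bash
python3 - <<'E'
from h import *
S=lambda q:(370+q[0]/4,310+q[1]/4)
for a,b in([(270,148),(318,173)],[(275,249),(326,237)],[(405,283),(416,328)],[(484,259),(540,290)]):
    m=(back("scene",S(a),.086)+back("scene",S(b),.086))[:2]/2-[.5442,.1035]
    print(np.degrees(np.arctan2(m[1],m[0])).round(1))
# shank direction
p,q=back("scene",S((165,96)),.0675),back("scene",S((250,168)),.0675);print("shank yaw",np.degrees(np.arctan2(*(q-p)[1::-1])),p,q)
m,s=tqm(10);t,F,M=tq();print(m,F,M,ctrl.current_tool_pos(),ctrl.current_grip_width(),ctrl.current_joint_efforts().round(1))
E
```

```text
-73.3
-13.8
46.7
106.0
shank yaw 90.12443879557088 [0.55434869 0.00966516 0.0675    ] [0.55425722 0.05178007 0.0675    ]
0.37538816792323626 [ 8.51205791 -3.47199628 -2.32596615] [-1.11845701 -3.2566177  -0.83245905] [ 0.55938188 -0.03395479  0.0492844 ] 0.01787524523085586 [  2.2 -50.3  17.1   3.6  -2.7   0.8]
```

The collar stands at -73.5° (about 1.92 rad turned) while the arm is at -84.4°. The torque is over twice the free value, so the collar has stopped. I'll nudge once more and difference the images to confirm it no longer turns.

```bash
python3 - <<'E'
from h import *
a=cv2.imread("pics/scene6.png",0).astype(float)[340:400,425:515]
phi=-84.4
for _ in range(3):
    phi-=.7; ml(phi,.137,feed=.03); m,s=tqm(8); print(phi,m.round(3),tq()[1].round(1))
    if m>.43:break
im=ctrl.capture("scene"); cv2.imwrite("pics/scene7.png",im[:,:,::-1])
b=cv2.imread("pics/scene7.png",0).astype(float)[340:400,425:515]
c=cv2.imread("pics/scene5.png",0).astype(float)[340:400,425:515]
print("diff 7-6",abs(a-b).mean(),abs(a-b).max(),"ref 5-6",abs(a-c).mean(),abs(a-c).max())
# optical flow of the grooves
A,B=[cv2.resize(x.astype(np.uint8),None,fx=4,fy=4,interpolation=cv2.INTER_CUBIC) for x in(a,b)]
pts=np.array([[(370+x/4-425)*4,(310+y/4-340)*4] for x,y in((300,243),(410,305),(512,275),(240,340))],np.float32).reshape(-1,1,2)
q,st,_=cv2.calcOpticalFlowPyrLK(A,B,pts,None,winSize=(41,41));print(((q-pts)/4).reshape(-1,2).round(2).tolist(),st.ravel())
print(ctrl.current_t())
E
```

```text
-85.10000000000001 0.351 [ 8.3 -3.3 -3.1]
-85.80000000000001 0.353 [ 9.  -3.9 -2.9]
-86.50000000000001 0.412 [ 9.1 -3.8 -3.3]
diff 7-6 1.3588888888888888 57.0 ref 5-6 16.43537037037037 138.0
[[-0.009999999776482582, 0.0], [0.0, -0.0], [-0.05999999865889549, -0.019999999552965164], [-0.009999999776482582, 0.0]] [1 1 1 1]
36.625
```

The collar is firm: zero groove flow over a further 2.1° of arm motion. I'll ease off the load and withdraw along the shank.

```bash
python3 - <<'E'
from h import *
phi=-86.5
while phi<-76:
    phi+=.7; ml(phi,.137,feed=.05); m,s=tqm(4); t,F,M=tq(); print(round(phi,1),m.round(3),F.round(1),M[2].round(2))
    if m<.05: break
p=ctrl.current_tool_pos(); im=ctrl.capture("scene"); cv2.imwrite("pics/scene8.png",im[:,:,::-1])
cv2.imwrite("pics/d.png",cv2.resize(im[310:445,370:520,::-1],None,fx=4,fy=4,interpolation=cv2.INTER_CUBIC))
a=np.radians(-90.); d=np.array([np.cos(a),np.sin(a),0])
for k in(.01,.02,.035,.055):
    ctrl.move_l(p+k*d,feed=.1); t,F,M=tq();print(k,F.round(1),M.round(2),t.round(3))
    if np.linalg.norm(F[:2])>15: break
ctrl.wait(.1);im=ctrl.capture("scene"); cv2.imwrite("pics/scene9.png",im[:,:,::-1])
cv2.imwrite("pics/e.png",cv2.resize(im[260:440,320:520,::-1],None,fx=4,fy=3.3,interpolation=cv2.INTER_CUBIC))
print([(round(x["p"],2),np.round(x["location"],1).tolist()) for x in ctrl.landmark_of("scene","bar_tip")],ctrl.current_tool_pos(),ctrl.current_grip_width(),ctrl.current_t())
E
```

```text
-85.8 0.383 [ 9.  -3.6 -2.9] -0.79
-85.1 0.298 [ 7.9 -4.4 -2.7] -0.76
-84.4 0.412 [ 8.9 -2.7 -3.3] -0.81
-83.7 0.332 [ 7.8 -3.1 -2.8] -0.69
-83.0 0.278 [ 7.1 -2.1 -2.3] -0.65
-82.3 0.226 [ 6.6 -2.4 -2. ] -0.63
-81.6 0.271 [ 6.3 -3.  -3. ] -0.53
-80.9 0.247 [ 5.2 -2.2 -2.9] -0.53
-80.2 0.242 [ 5.7 -1.9 -2. ] -0.49
-79.5 0.159 [ 4.1 -1.8 -1.6] -0.42
-78.8 0.229 [ 4.6 -1.6 -1.6] -0.32
-78.1 0.16 [ 3.3 -0.4 -1.8] -0.21
-77.4 0.016 [ 2.2  0.2 -2. ] -0.17
0.01 [ 4.2 -3.  -1.8] [-1.3  -1.52 -0.32] 0.207
0.02 [-0.7 -0.2 -3. ] [-0.03  0.    0.04] -0.07
0.035 [-0.6  0.3 -1.7] [ 0.03 -0.06  0.02] -0.071
0.055 [-0.4 -0.5 -1.4] [-0.01 -0.06  0.04] -0.052
[(0.77, [421.3, 338.2]), (0.73, [471.6, 337.1]), (0.56, [277.3, 342.1])] [ 0.5735722  -0.08590079  0.04835318] 0.018317499756653158 42.1417
```

View pics/e.png

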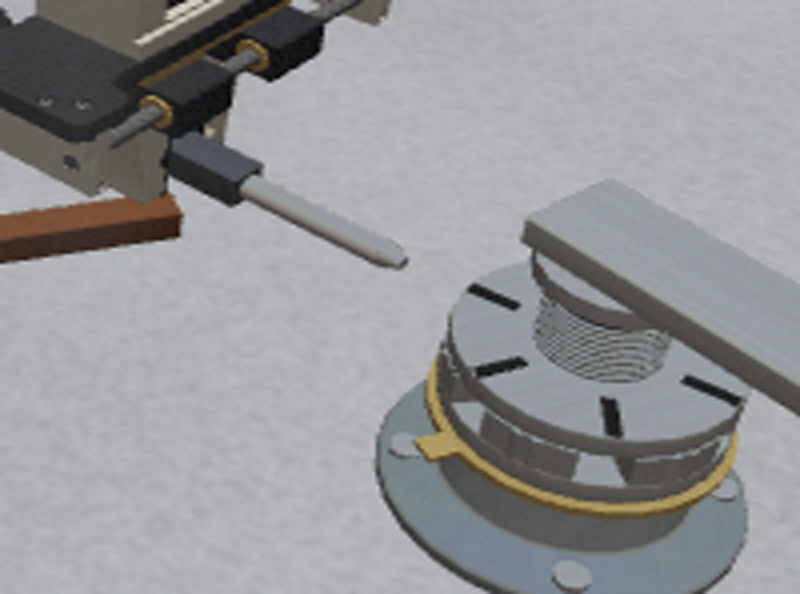

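The bar is out and held, with its tip at crop (405,262). The collar and washer tab stand as before. I'll return to the same hover pose where the lifted bar was photographed (scene2) and match the tip pixel there.

```bash
python3 - <<'E'
from h import *
p=ctrl.current_tool_pos();R=ctrl.current_tcp_rot();ty=np.degrees(np.arctan2(R[1,2],R[0,2]))
t=back("scene",(421.2,339.4),.0675)[:2]-[0.0002,.001]; d=t-p[:2]
eps=np.degrees(np.arctan2(d[1],d[0]))-ty; print("tool yaw",ty,"len",np.linalg.norm(d),"eps",eps)
eps=np.clip(eps,-9,2)
ctrl.move_l([*p[:2],.13],feed=.25)
g=np.array([.5405,-.339]);ctrl.move_pose([*g,.13],RT(74.5-eps));ctrl.wait(.2)
im=ctrl.capture("scene"); cv2.imwrite("pics/scene10.png",im[:,:,::-1])
print([(round(x["p"],2),np.round(x["location"],1).tolist()) for x in ctrl.landmark_of("scene","bar_tip")],ctrl.current_tool_pos(),ctrl.current_t())
a=cv2.imread("pics/scene2.png");out=[cv2.resize(x[150:300,255:355],None,fx=4,fy=4,interpolation=cv2.INTER_CUBIC) for x in(a,im[:,:,::-1])]
cv2.imwrite("pics/f.png",np.hstack(out))
E
```

```text
tool yaw 102.61580405743312 len 0.11294599547800686 eps -0.49220144307871294
[(0.77, [315.7, 222.2]), (0.67, [277.1, 339.3]), (0.67, [296.6, 192.3])] [ 0.54094754 -0.33810574  0.13010875] 43.9167
```

View pics/f.png

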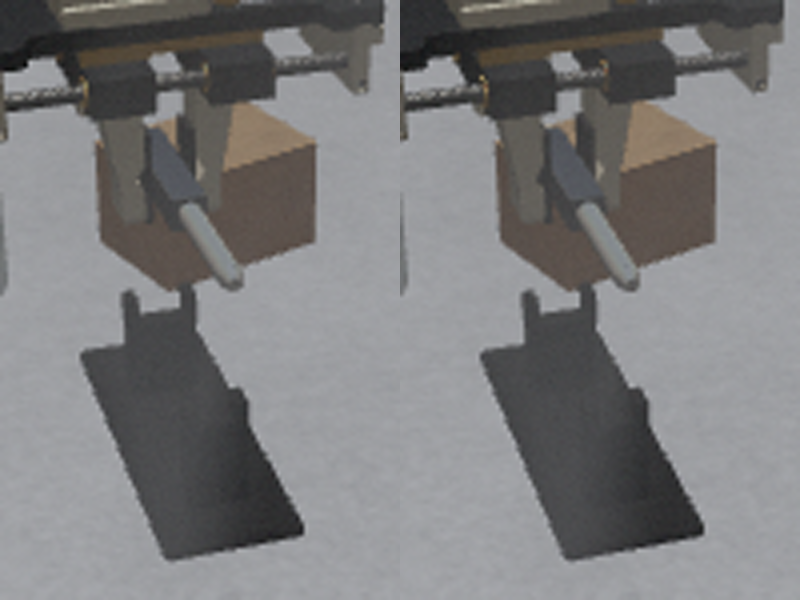

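The two views match within about 1 px: tip at crop (233,280) then, (233,284) now. Lowering, releasing and retreating.

```bash
python3 - <<'E'
from h import *
R=RT(74.5);g=np.array([.5403,-.3395])
ctrl.move_l([*g,.07],feed=.12,frame=R)
ctrl.wait(.1)
for z in(.06,.05,.045,.043,.0415):
    ctrl.move_l([*g,z],feed=.05); F=ctrl.current_force(); print(z,F.round(1))
    if F[2]>8 or np.linalg.norm(F[:2])>10: print("contact");break
ctrl.move_gripper(.06); ctrl.wait(.2); print(ctrl.current_force().round(1),ctrl.current_grip_width())
ctrl.move_l([*g,.15],feed=.2); ctrl.move_l([*g,.30],feed=.3); ctrl.wait(.3)
out=[]
for n in("scene",):
    im=ctrl.capture(n); cv2.imwrite(f"pics/{n}11.png",im[:,:,::-1])
    for th in("bar","bar_tip"): print(n,th,[(round(d["p"],2),np.round(d["location"],1).tolist()) for d in ctrl.landmark_of(n,th)[:3]])
a=cv2.imread("pics/scene0.png");b=cv2.imread("pics/scene11.png")
cv2.imwrite("pics/g.png",np.hstack([cv2.resize(x[190:300,255:355],None,fx=4,fy=4,interpolation=cv2.INTER_CUBIC) for x in(a,b)]))
print(ctrl.current_t())
E
```

```text
0.06 [ 0.  -0.2 -2.9]
0.05 [0.3 2.1 5.7]
0.045 [-6.6  3.4 22.4]
contact
[-0.1 -0.1 -0.9] 0.06004667219795583
scene bar [(0.63, [342.5, 328.7])]
scene bar_tip [(0.96, [316.2, 259.5]), (0.59, [277.3, 341.0])]
48.475
```

View pics/g.png

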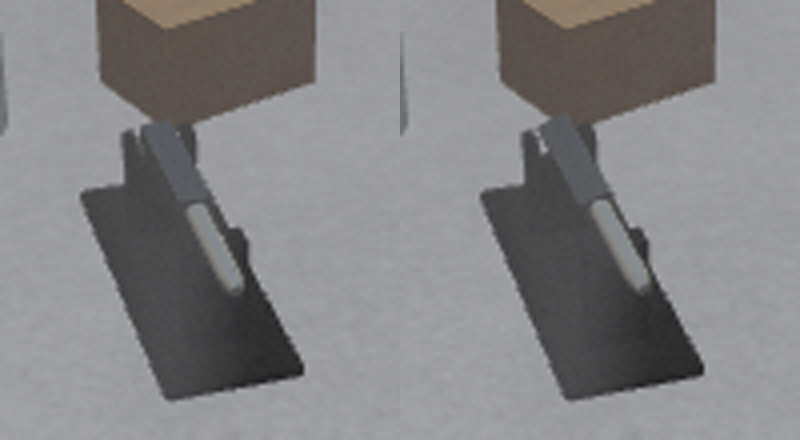

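The bar touched early (22 N at 4 mm above its seat), and its tail looks raised by about 2 px and possibly rolled, so it is not fully seated. The viewing allowance is used up, so I'll measure numerically against the starting images with the arm clear.

```bash
cat >> h.py <<'E'
def seg(n,im):
    # im RGB; handle = bluish dark, shank = bright, in ROI round rest
    x0,y0,x1,y1=(318,208,432,288) if n=="top" else (265,205,345,295)
    c=im[y0:y1,x0:x1].astype(int);r,g,b=c[...,0],c[...,1],c[...,2]
    o={}
    if n=="top":
        m=((b-r>8)&(c.sum(2)<300)).astype(np.uint8)
        k,l,s,cc=cv2.connectedComponentsWithStats(m)
        if k>1:
            i=1+np.argmax(s[1:,4]);ys,xs=np.nonzero(l==i)
            R=cv2.minAreaRect(np.c_[xs,ys].astype(np.float32));o["handle"]=(s[i,4],np.round(np.array(R[0])+[x0,y0],1).tolist(),np.round(R[1],1).tolist(),round(R[2],1),(cc[i]+[x0,y0]).round(1).tolist())
    return o
E
python3 - <<'E'
from h import *
ctrl.move_l([.47,-.10,.30],feed=.4);ctrl.wait(.1)
I={}
for n in("scene","top"):
    I[n]=ctrl.capture(n).copy();cv2.imwrite(f"pics/{n}12.png",I[n][:,:,::-1])
    for th in("bar","bar_tip"): print(n,th,[(round(d["p"],2),np.round(d["location"],1).tolist()) for d in ctrl.landmark_of(n,th)[:3]])
    for d in ctrl.outline_of(n,"bar")[:2]: 
        m=d["pixels"];ys,xs=np.nonzero(m);print(n,"outline",round(d["p"],2),d["box"],m.sum(),xs.mean().round(1),ys.mean().round(1),np.round(cv2.minAreaRect(np.c_[xs,ys].astype(np.float32))[1:][0],1),cv2.minAreaRect(np.c_[xs,ys].astype(np.float32))[2])
t0=cv2.imread("pics/top0.png")[:,:,::-1]
print("before",seg("top",t0));print("now",seg("top",I["top"]))
print(ctrl.current_t())
E
```

```text
scene bar [(0.94, [339.6, 327.4]), (0.89, [296.0, 231.7])]
scene bar_tip [(0.97, [316.6, 257.9]), (0.7, [275.8, 338.5])]
scene outline 0.89 [276.0, 318.2, 364.1, 343.9] 995 326.8 331.0 [14.7 90.4] 79.82449340820312
scene outline 0.66 [289.3, 219.2, 319.5, 262.0] 332 302.8 238.9 [47.4  8.7] 60.2551155090332
top bar [(0.58, [271.7, 227.2]), (0.55, [385.9, 248.9])]
top bar_tip [(0.91, [330.1, 236.9]), (0.81, [287.8, 175.0])]
top outline 0.72 [333.3, 235.5, 406.8, 257.0] 625 372.9 246.7 [74.7 10.9] 15.945394515991211
top outline 0.63 [273.0, 178.8, 292.8, 224.8] 338 280.6 203.2 [10.4 47.6] 15.376249313354492
before {'handle': (np.int32(298), [384.1, 247.7], [39.3, 8.4], 15.6, [384.3, 248.2])}
now {'handle': (np.int32(279), [385.0, 247.9], [38.8, 7.4], 13.6, [385.1, 248.0])}
49.75
```

```bash
python3 - <<'E'
from h import *
print("tip before",tri((314.1,262.1),(328.5,237.5)).round(4),"now",tri((316.6,257.9),(330.1,236.9)).round(4))
print("bar before",tri((294.9,232.3),(383.1,247.5)).round(4),"now",tri((296,231.7),(385.9,248.9)).round(4))
G={k:[cv2.resize(cv2.imread(f"pics/{k}{i}.png",0),None,fx=4,fy=4,interpolation=cv2.INTER_CUBIC) for i in(0,12)] for k in("scene","top")}
def match(k,cx,cy,w,h,s=5):
    a,b=G[k];x,y=int((cx-w)*4),int((cy-h)*4);T=a[y:y+8*h,x:x+8*w];S=b[y-4*s:y+8*h+4*s,x-4*s:x+8*w+4*s]
    r=cv2.matchTemplate(S,T,cv2.TM_CCOEFF_NORMED);_,v,_,l=cv2.minMaxLoc(r);return [(l[0]-4*s)/4,(l[1]-4*s)/4,round(v,3)]
q=lambda x,y:(255+x/4,190+y/4); Q=lambda x,y:(320+x/6,210+y/6)
P={"tip":(q(237,288),Q(80,152)),"step":(q(197,203),Q(277,200)),"tail":(q(160,128),Q(503,258))}
for n,(s,t) in P.items():
    ms=match("scene",*s,5,5);mt=match("top",*t,6,6)
    p0=tri(s,t);p1=tri(np.add(s,ms[:2]),np.add(t,mt[:2]));print(n,ms,mt,p0.round(4),"delta",((p1-p0)*1e3).round(1))
print("static check",match("scene",*q(290,370),6,6),match("top",*Q(612,210),6,6))
E
```

```text
tip before [ 0.5643 -0.2294  0.0591] now [ 0.562  -0.2307  0.0671]
bar before [ 0.5411 -0.3392  0.0601] now [ 0.5372 -0.3443  0.0578]
tip [0.75, -0.25, 0.809] [-0.25, 1.5, 0.974] [ 0.5649 -0.2367  0.0558] delta [-2.4  0.1 -0.4]
step [0.5, -0.75, 0.886] [0.25, 1.25, 0.965] [ 0.5465 -0.3025  0.0614] delta [-2.2 -0.7  0.6]
tail [-0.25, -0.5, 0.761] [0.5, 0.25, 0.667] [ 0.5246 -0.3775  0.0614] delta [-0.3 -1.1  0.6]
static check [0.0, 0.0, 0.999] [0.0, 0.0, 0.999]
```

Template matching puts the tip, step and tail within 2.5 mm of the start, with heights within 0.6 mm, so the bar is seated. Last, I'll check that the collar did not turn back during withdrawal, then hand in.

```bash
python3 - <<'E'
from h import *
A,B,C=[cv2.resize(cv2.imread(f"pics/scene{i}.png",0)[330:420,410:520],None,fx=4,fy=4,interpolation=cv2.INTER_CUBIC) for i in(7,12,0)]
w=lambda x,y:((370+x/4-410)*4,(310+y/4-330)*4)
pts=np.array([w(300,243),w(410,305),w(512,275)],np.float32).reshape(-1,1,2)
q,st,_=cv2.calcOpticalFlowPyrLK(A,B,pts,None,winSize=(41,41));print("collar firm->now px",((q-pts)/4).reshape(-1,2).round(2).tolist())
x,y=map(int,w(238,340));T=C[y-18:y+18,x-18:x+18];r=cv2.matchTemplate(B[y-38:y+38,x-38:x+38],T,cv2.TM_CCOEFF_NORMED);_,v,_,l=cv2.minMaxLoc(r);print("tab shift px",(l[0]-20)/4,(l[1]-20)/4,v)
px=np.abs(((q-pts)/4)).max()
if px<1.2: ctrl.hand_in();print("handed in",ctrl.current_t())
E
```

```text
collar firm->now px [[0.11999999731779099, -0.019999999552965164], [-0.009999999776482582, -0.07999999821186066], [0.05000000074505806, 0.019999999552965164]]
tab shift px 0.0 0.0 0.9985427260398865
the job is handed in; nothing more can be done
the job is handed in; nothing more can be done
```

I handed the job in at about 50 s with the head firm under the outrigger and the bar back in its rest. No verdict was reported.

- **Turning:** I put the bar in the -23° hole and turned the collar clockwise about 66°. I then drew the bar out, set it in the next hole and turned until the collar stopped, about 1.92 rad in all.
- **Firmness:** The torque rose from about 0.15 N m running free to 0.33–0.41 N m, under the 0.5 N m limit. The collar's grooves did not move in the picture over a further 2.1° of arm motion. The head's height itself was not measured; firmness is judged from this.
- **After withdrawal:** The grooves had moved by no more than 0.12 px, so the collar did not turn back. The washer tab had shifted 0 px since the start.
- **Bar in the rest:**
  - While I lowered it, it touched early: 22 N about 4 mm above its seat. I released it there and it dropped in.
  - My close-up suggested a slightly raised or rolled tail, and one landmark reading put the tip about 8 mm high.
  - Template matching in both cameras put the tip, step and tail within 2.5 mm of the start and 0.6 mm in height. The tail match was weak.
  - I took it as seated and did not regrip it.

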